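# Find the pitch gauge leaf for a lead screw

### The arm

A 6-joint arm with a two-finger parallel gripper is mounted at the origin on the work surface. World frame = base frame: x ahead of the robot, y to its left, z up, the work surface at z = 0. Lengths are in m, angles in degrees, forces in N, time in s.
With the tool pointing down it reaches from about 0.35 to 0.875 m from the base axis. Payload 4.2 kg.
Tool frame: the origin (TCP) lies between the finger pads; the fingertips stand 17 mm ahead of it and the grasp point (between the pads) lies 2 mm behind it; z points along the fingers, y is the direction in which the jaws open and shut (so a half turn about z gives the same grasp; the last joint's range is limited). The gripper opens to 87 mm and grips with 3 to 60 N. Pads are 19 mm wide; open, the fingers measure 117 mm over their backs; the gripper's body (75 mm by 190 mm) begins 51 mm behind the grasp point.
Start: joints at [-54.683, 22.042, 0.453, 0, -68.411, -14.817], TCP at [0.219, -0.585, 0.24] pointing down, gripper open.
Joint ranges: [-179.83, 179.83], [-69.29, 118.12], [-61.27, 80.66], [-181.25, 117.63], [-171.15, -9.14], [-177.46, 177.46]. Speed limits (degrees/s): [159.86, 159.86, 180, 180, 180, 180].

### API

Orientations are given as a 3x3 rotation matrix whose columns are the frame's x, y, z axes.
In Python, from station import r gives the robot as it stands.
- The arm moves only by the shell command python3 -m creep 'ROWS'. ROWS is JSON, a list of rows, each a list of 7 numbers: the opening, from 0 (shut) to 1 (fully open), then the shift along the tool's x, y, z scaled (see below), then the turn, a rotation vector about the tool's x, y, z scaled (see below). A call has 1 to 5 rows; each row is the pose to reach, as a shift and turn from the pose measured when the call began, along the tool's axes at that moment, turning the shorter way round; what a row does not reach only later rows make up. The controller multiplies each number of a shift by 300 mm and each number of a turn by 180 degrees. A row lasts 1/12 s, in which the tool goes at most 41.7 mm and 7.16 degrees, less where a joint would pass 70% of its speed; a pose out of reach is approached as far as the arm can. A call with a number of a shift or a turn outside -1 to 1 is refused whole. A call with a gripper value outside its range is refused whole. The fingers move at their own pace and stop on an object; the grip force is fixed at half the most. Time passes only in rows, so rows that repeat a pose let the fingers close. It gives the time, the measured TCP pose, the force and the opening at its end, in the units of the state.
- r.sense(): the state, without advancing time (a new reading comes with each control period).
- r.capture(name): name is "scene" or "top" or "wrist"; returns the picture (480x640x3 uint8, blue, green, red); there is no depth.
- r.camera_model(name): a dict with "mtx" (3x3 intrinsics, pixels), "R" (3x3) and "t" (3): a world point X has camera coordinates R X + t; the wrist camera has in their place "mount" (4x4, takes a point from camera to tool coordinates, whose origin is the TCP and whose axes are the flange's). Camera axes: x right, y down, z forward; pixel columns grow to the right and rows downward; lengths in m; the calibration is good to about 2 mm. A picture is of the moment at which its call begins: read the wrist's pose just before it. camera_model takes no time and is no camera call.
- r.finish_job(): hands the job in, once; it reports no verdict.
Trained networks look in the newest picture that a camera, given by its name, has taken for a name from the list of things; names that differ only in an ending like _2 or _b are one class to them, and where a whole thing is asked for, a point or a joint stands for the part that bears it (a point fixed in the world has none). Each returns a list of dicts, best first, with "score" (0 to 1); they miss things now and then, are a little off and sometimes report something else, mostly with a low value. They report only what shows in the picture. A call takes as long as a camera call. They do not tell look-alikes from the thing itself.
- r.recognise(camera, target): "rect" ([left, top, right, bottom] as shares, 0 to 1, of the picture: columns of its width, rows of its height, round what is visible of it).
- r.outline_of(camera, target): "pixels" (480x640 bool, what is visible of it) and "rect" ([left, top, right, bottom] as shares, 0 to 1, of the picture: columns of its width, rows of its height, round what is visible of it).
The state is a dict: "time_s": time; "joints": joint angles; "joint_velocities": joint speeds; "effort": joint torques, N m; "tcp_pos": TCP position; "ee_rot": TCP orientation; "wrist_force": force on the tool from outside, world axes, zero at the start; "moment": the same for the moment, N m; "gripper_width": opening from 0.0 (shut) to 1.0 (fully open).
Only numpy, scipy, OpenCV 4.12 (cv2) and the standard library are available. Lean on these libraries where they do the work, as an engineer would, in place of code of your own. Each camera call takes 0.05 s, during which the arm holds its last target.

### The job

Find which pitch-gauge leaf belongs to the lead screw in the fixture in front of you: lower the leaves one at a time into the guide slots over the screw and feel along its thread, never loading the fixture with more than 30 N, until one seats fully home between the threads. Leave that leaf standing there fully home, let go of it, have the other two leaves hang in the rack, and do not disturb anything else on the bench.

Things in the scene. Friction and masses are not known exactly. Their poses are not given: they have to be found in the camera images.
- leaf_1: Steel pitch-gauge leaf: T-shaped plate 6 mm thick, comb of teeth along its lower edge, black grip on top, 140 g. Origin: middle of the comb, on the root line between teeth (teeth below, plate above). x thickness, y along the comb, z up; a half turn about z changes nothing. Blade 54 mm along y, z 0 to 22. Grip 12 (x) x 30 (y) mm, z 22 to 58: take it across x.
- leaf_2: Like leaf_1 but for its teeth. All have ears out to y = +-68 mm, z 10 to 22 mm. One of the three leaves has 8 mm pitch (6 teeth, 3.7 mm tall), one 10 mm (5 teeth, 4.7 mm tall), one 12 mm (4 teeth, 5.7 mm tall); the names do not tell which. A leaf touching the screw faster than about 15 mm/s knocks it with over 30 N.
- leaf_3: Like leaf_1 but for its teeth. Flanks slope 15 degrees. Fully home in the matching thread a leaf's origin lies level with the crests, 72 mm above the bench, with 0.6 mm play each way along the screw. A wrong leaf, or the right one out of step with the grooves, stands on the crests, higher by its tooth height.
- fixture_r: Screw fixture, fixed: plate 120 (x) x 180 (y) mm, origin at the centre of its underside on the bench top. A steel lead screw of 44 mm diameter lies along y, axis at x 0, z 50 mm, crests at z 72 mm on top, thread from y -41 to 41 mm, ends held in two dark pedestals. Of the three fixtures the job is the one in front of the robot (y between -0.4 and 0.4 m).
- fixture_s: Another fixture like fixture_r: the three screws have 8, 10 and 12 mm pitch, names do not tell which. Each screw sits anywhere up to 6 mm off along y, so the place of its grooves is not known from this pose; it is held firmly (60 N to shove). The two fixtures not in front of the robot wait at the left and right ends of the bench.
- fixture_t: Another fixture like fixture_r. In each the pedestals stand at y +-62 mm (48 wide, 16 mm thick along y). A slot along their tops guides a leaf's ears so that it stands upright over the screw: at x 0, 8.5 mm wide, lead-in 16.5 mm wide at the top (z 96 mm), floor z 76 mm, open along y. A leaf fully home has its y along the fixture's y, origin at x 0, z 72 mm.
- rack: Black slotted rack, fixed, 184 (x) x 148 (y) mm; origin at the centre of its underside on the bench top. Rails at y +-60 mm (12 mm thick) with slots at x -70, -35, 0, 35, 70 mm, 8.5 mm wide, lead-in 16.5 mm wide; floor z 50, top z 66 mm. A leaf hangs by its ears, comb along the rack's y, origin at z 40 mm. The leaves start in the first, third and fifth slots.
- tape_roll: Bystander: loose yellow tape roll, 100 mm across, 12 mm high; origin at the centre of its underside.
- flange_nut: Bystander: loose bronze flange nut, 72 mm across, 40 mm high; origin at the centre of its underside.
- spanner: Bystander: loose steel spanner, 180 mm long, lying on the bench; origin on its underside.
Things that resemble listed ones, but are neither listed nor needed, are in the scene too. Leave any green or orange look-alike of the fixture_t alone.

How it is judged:
By the outcome, as a careful person would: the job done as asked, in the order asked, and still so for the second after the job is handed in, with the robot touching nothing.
It also fails if it takes over 72 s, if anything falls off the work surface, if the arm or the gripper's body presses on something with over 40 N, if the wrist force passes 120 N, or if a joint passes its speed limit or range.

## Working session

There is one attempt and no reset: what is moved stays moved. The work goes in short steps, Python scripts to look and compute and a shell command to move; the robot and the scene stay as the last step left them, time stands still between calls to the robot, and variables do not carry over. Pictures are saved under pics/ and viewed, and the job is handed in when it is done.

```bash
mkdir -p pics; ls
python3 - <<'E'
from station import r
import cv2
s=r.sense();print({k:s[k] for k in s})
for n in("scene","top","wrist"):
    cv2.imwrite(f"pics/{n}0.png",r.capture(n)); print(n,r.camera_model(n))
E
```

```text
pics
{'time_s': 0.0, 'joints': array([-5.46843721e+01,  2.20915141e+01,  3.80473982e-01, -2.81357648e-02,
       -6.84117598e+01, -1.48171889e+01]), 'joint_velocities': array([-0.08925469, -0.07938642, -0.08050542,  0.03333212,  0.02015481,
       -0.0099536 ]), 'effort': array([-1.77315320e-03, -3.90668106e+01,  1.87402922e+01,  4.21979696e+00,
        1.09460321e-02, -1.97870336e-04]), 'tcp_pos': array([ 0.21868986, -0.58489175,  0.23845859]), 'ee_rot': array([[-9.36745110e-01, -3.50011212e-01, -8.66365064e-04],
       [-3.50012268e-01,  9.36742954e-01,  2.01278512e-03],
       [ 1.07064012e-04,  2.18870501e-03, -9.99997599e-01]]), 'wrist_force': array([-0.20477122, -0.15991924, -0.20697065]), 'moment': array([ 0.01206191,  0.00645073, -0.00482175]), 'gripper_width': 1.0054996518895625}
scene {'mtx': array([[519.10358421,   0.        , 315.96830995],
       [  0.        , 519.10358421, 238.16065452],
       [  0.        ,   0.        ,   1.        ]]), 'R': array([[-0.41090924,  0.9116503 ,  0.00687982],
       [ 0.67112994,  0.3075895 , -0.67451709],
       [-0.61703986, -0.272548
[... 260 characters left out ...]
0515, -0.99989622, -0.0141108 ],
       [-0.98015829,  0.00564395, -0.198136  ],
       [ 0.19819508,  0.01325521, -0.98007296]]), 't': array([0.01697133, 0.56513753, 1.65669623])}
wrist {'mtx': array([[398.30940403,   0.        , 322.21471562],
       [  0.        , 398.30940403, 240.9147593 ],
       [  0.        ,   0.        ,   1.        ]]), 'mount': array([[-1.30302904e-03, -9.64550007e-01, -2.63896922e-01,
         7.17783340e-02],
       [ 9.99999123e-01, -1.19387750e-03, -5.73986761e-04,
        -9.44315553e-04],
       [ 2.38578336e-04, -2.63897439e-01,  9.64550717e-01,
        -1.43967118e-01],
       [ 0.00000000e+00,  0.00000000e+00,  0.00000000e+00,
         1.00000000e+00]])}
```

View pics/scene0.png

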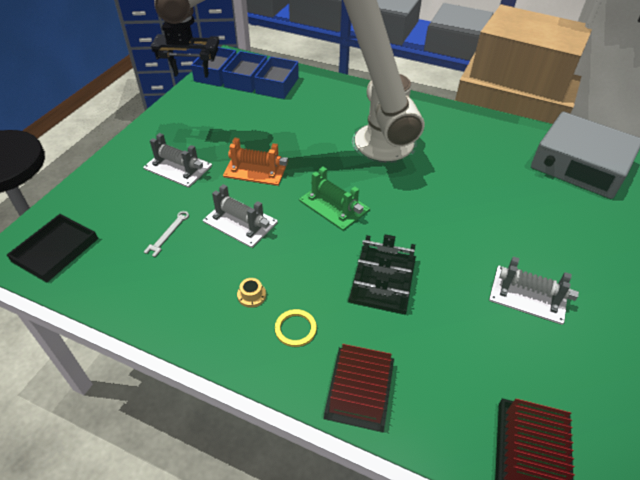

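View pics/top0.png

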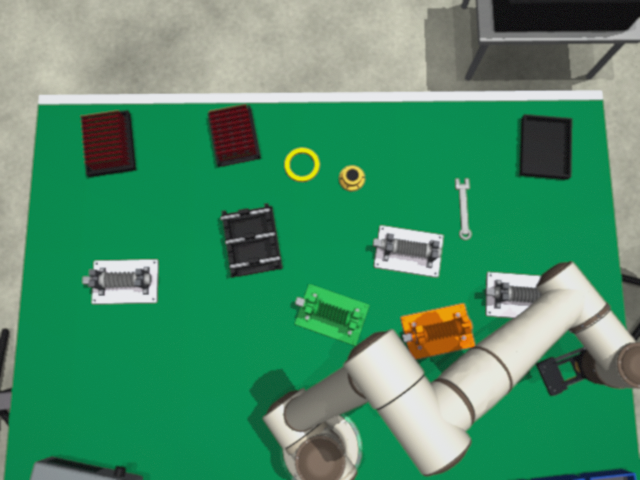

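View pics/wrist0.png

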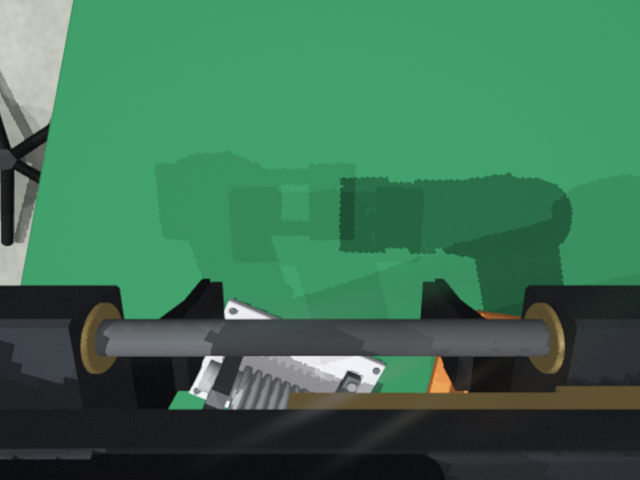

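```bash
cat > h.py <<'E'
import numpy as np, cv2
from station import r
def cam(n,s=None):
    m=r.camera_model(n); K=np.array(m["mtx"])
    if n!="wrist": return K,np.array(m["R"]),np.array(m["t"])
    s=s or r.sense(); M=np.array(m["mount"]); Rt=np.array(s["ee_rot"]); p=np.array(s["tcp_pos"])
    R=Rt@M[:3,:3]; c=Rt@M[:3,3]+p
    return K,R.T,-R.T@c
def unproj(C,uv,z):
    K,R,t=C; d=R.T@np.linalg.solve(K,[uv[0],uv[1],1]); c=-R.T@t
    return c+d*(z-c[2])/d[2]
def proj(C,X):
    K,R,t=C; q=K@(R@np.asarray(X,float).T+t[:,None] if np.ndim(X)==2 else R@np.asarray(X)+t); return (q[:2]/q[2]).T
E
python3 - <<'E'
from h import *
im=r.capture("top");C=cam("top")
for u0,v0,n in((365,215,'fx'),(212,195,'rk')):
    cv2.imwrite(f"pics/top_{n}.png",cv2.resize(im[v0:v0+90,u0:u0+90],None,fx=7,fy=7,interpolation=cv2.INTER_CUBIC)[:600])
for t in("fixture_r","rack","leaf_1"):
    for d in r.outline_of("top",t):
        m=d["pixels"].astype(np.uint8); (c,sz,a)=cv2.minAreaRect(cv2.findNonZero(m))
        print(t,round(d["score"],2),np.round(c,1),np.round(sz,1),round(a,1),np.round(unproj(C,c,0.01),3))
E
```

```text
fixture_r 0.92 [329.  313.5] [69.4 43.6] 19.7 [ 0.359 -0.024  0.01 ]
fixture_r 0.83 [406.1 250.4] [68.3 42.1] 8.4 [ 0.536 -0.243  0.01 ]
fixture_r 0.76 [512.5 294. ] [44. 55.] 90.0 [ 0.411 -0.535  0.01 ]
fixture_r 0.59 [120.  280.5] [43. 76.] 90.0 [0.454 0.565 0.01 ]
fixture_r 0.58 [436.8 331.1] [44.1 69.4] 77.7 [ 0.31  -0.321  0.01 ]
rack 0.98 [251.2 240. ] [66.8 52.1] 81.0 [0.569 0.197 0.01 ]
rack 0.35 [406.3 250.4] [66.7 41.8] 8.7 [ 0.536 -0.244  0.01 ]
leaf_1 0.63 [244.3 212.7] [ 7.6 45.7] 81.9 [0.649 0.218 0.01 ]
leaf_1 0.47 [254.3 260.7] [ 6.4 47.7] 80.5 [0.509 0.187 0.01 ]
leaf_1 0.45 [249.3 236.1] [ 6.9 43.9] 81.0 [0.58  0.202 0.01 ]
```

```bash
python3 -m creep '[[1,0,0,0,0,0,0]]'
```

```text
time_s: 0.43
tcp_pos: [0.2189, -0.5853, 0.2392]
ee_rot: [[-0.937, -0.35, -0.0], [-0.35, 0.937, 0.001], [-0.0, 0.001, -1.0]]
wrist_force: [0.3, 0.1, 0.6]
gripper_width: 0.997
```

View pics/top_fx.png

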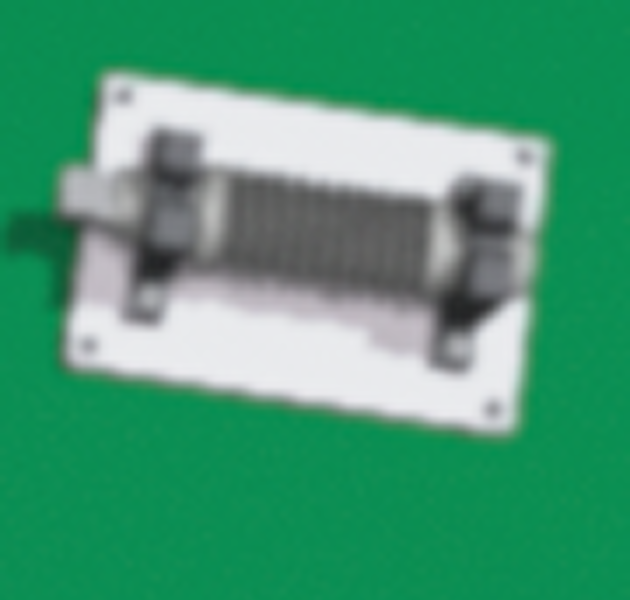

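View pics/top_rk.png

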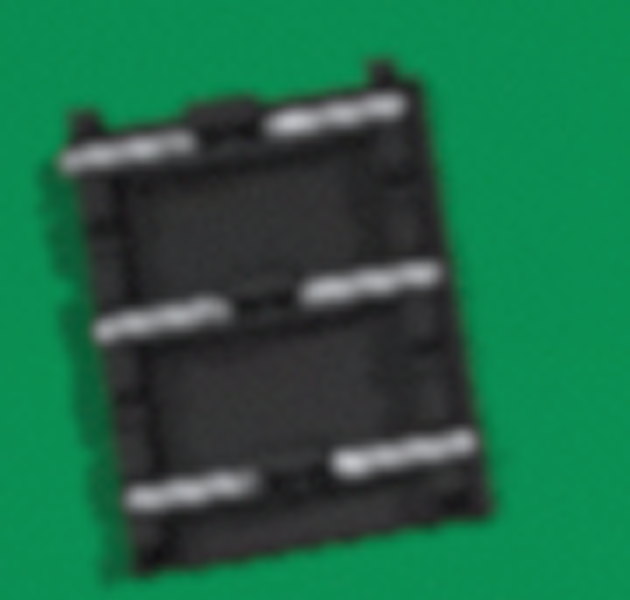

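```bash
cat >> h.py <<'E'
from scipy.spatial.transform import Rotation as Rn
def Rdown(phi):  # phi=world angle (deg) of tool y
    a=np.radians(phi); y=np.array([np.cos(a),np.sin(a),0]); z=np.array([0,0,-1.]); return np.column_stack([np.cross(y,z),y,z])
def go(p,phi):
    s=r.sense(); R=np.array(s["ee_rot"]); d=R.T@(np.array(p)-s["tcp_pos"])/0.3
    w=Rn.from_matrix(R.T@Rdown(phi)).as_rotvec()/np.pi
    print("go",np.round(d,4),np.round(w,4),"dist mm",round(300*np.linalg.norm(d),1),"deg",round(180*np.linalg.norm(w),2),"t",round(s["time_s"],2))
E
python3 -c "
from h import *
go([.533,-.243,.2],171.5)"
```

```text
go [-1.3803  0.7019  0.1312] [ 2.000e-04  1.000e-04 -3.389e-01] dist mm 466.2 deg 61.0 t 0.43
```

```bash
python3 -m creep '[[1,-0.62,0.31,0.06,0,0,-0.19],[1,-0.62,0.31,0.06,0,0,-0.19],[1,-0.62,0.31,0.06,0,0,-0.19],[1,-0.62,0.31,0.06,0,0,-0.19],[1,-0.62,0.31,0.06,0,0,-0.19]]'
python3 -c "
from h import *
go([.533,-.243,.2],171.5)"
```

```text
time_s: 0.85
tcp_pos: [0.3611, -0.4319, 0.2214]
ee_rot: [[-0.574, -0.819, 0.0], [-0.819, 0.574, 0.0], [-0.0, -0.0, -1.0]]
wrist_force: [1.0, -1.1, -1.2]
gripper_width: 0.998
go [-0.8443 -0.1082  0.0716] [-0.000e+00  1.000e-04 -1.472e-01] dist mm 256.3 deg 26.5 t 0.85
```

```bash
python3 -m creep '[[1,-0.844,-0.108,0.072,0,0,-0.147],[1,-0.844,-0.108,0.072,0,0,-0.147],[1,-0.844,-0.108,0.072,0,0,-0.147],[1,-0.844,-0.108,0.072,0,0,-0.147],[1,-0.844,-0.108,0.072,0,0,-0.147]]'
python3 -m creep '[[1,-0.18,0,0,0,0,0],[1,-0.18,0,0,0,0,0]]'
python3 - <<'E'
from h import *
go([.533,-.243,.2],171.5)
s=r.sense();im=r.capture("wrist");cv2.imwrite("pics/w1.png",im);np.save("w1.npy",np.r_[s["tcp_pos"],np.array(s["ee_rot"]).ravel()])
E
```

```text
time_s: 1.27
tcp_pos: [0.5009, -0.2778, 0.2042]
ee_rot: [[-0.145, -0.989, 0.001], [-0.989, 0.145, -0.0], [-0.0, -0.001, -1.0]]
wrist_force: [0.7, -0.2, -0.2]
gripper_width: 1.003
time_s: 1.43
tcp_pos: [0.5101, -0.2204, 0.2037]
ee_rot: [[-0.141, -0.99, 0.0], [-0.99, 0.141, 0.001], [-0.001, -0.0, -1.0]]
wrist_force: [-0.7, 0.2, -0.3]
gripper_width: 1.001
go [ 0.0639 -0.0863  0.0122] [-0.0001  0.0003  0.0021] dist mm 32.4 deg 0.39 t 1.43
```

View pics/w1.png

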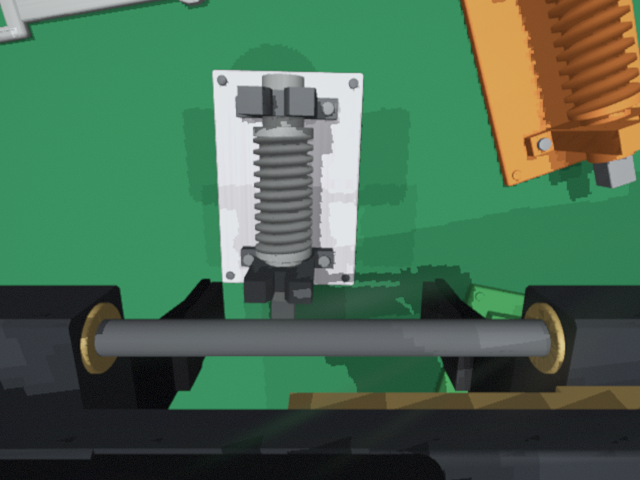

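Run:
```python
from h import *
im=cv2.imread("pics/w1.png")
cv2.imwrite("pics/w1z.png",cv2.resize(im[60:310,200:370],None,fx=2.4*2,fy=2.4,interpolation=cv2.INTER_CUBIC)[:600,:800])
cv2.imwrite("pics/w1b.png",cv2.resize(im[60:210,210:370],None,fx=4,fy=4,interpolation=cv2.INTER_CUBIC))
cv2.imwrite("pics/w1c.png",cv2.resize(im[170:310,210:370],None,fx=4,fy=4,interpolation=cv2.INTER_CUBIC))
```

```text
(no output)
```

View pics/w1b.png

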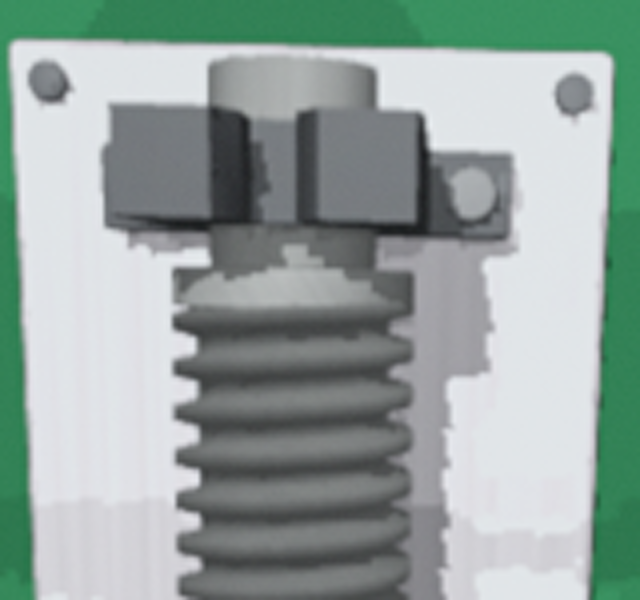

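View pics/w1c.png

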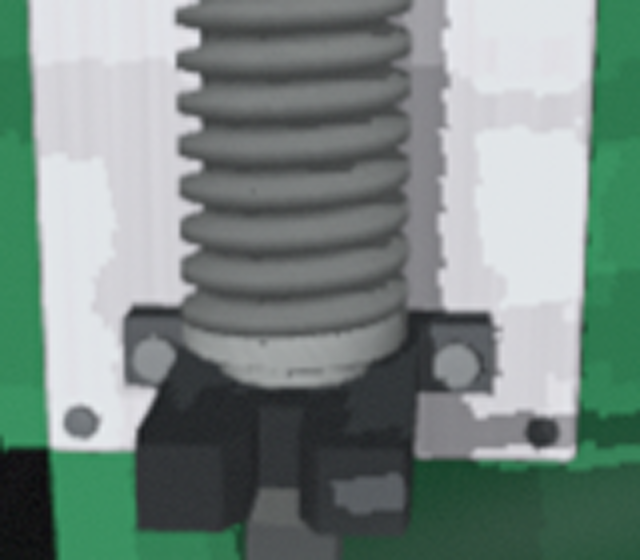

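```bash
cat > fit.py <<'E'
from h import *
from scipy.optimize import least_squares
a=np.load("w1.npy"); s={"tcp_pos":a[:3],"ee_rot":a[3:].reshape(3,3)}; C=cam("wrist",s)
B=lambda u,v:(u/4+210,v/4+60); D=lambda u,v:(u/4+210,v/4+170)
# image up = fixture -y ; image right = -x? tool y -> image right; tool y ~ -x world
pl=[(B(12,42),(.06,-.09)),(B(610,55),(-.06,-.09)),(D(50,448),(.06,.09)),(D(573,460),(-.06,.09))]
pd=[(B(110,103),(.024,-.07)),(B(424,113),(-.024,-.07)),(B(210,103),(.00825,-.07)),(B(316,110),(-.00825,-.07)),(B(210,222),(.00825,-.054)),(B(304,224),(-.00825,-.054)),
 (D(140,445),(.024,.054)),(D(140,530),(.024,.070)),(D(408,452),(-.024,.054)),(D(408,532),(-.024,.07))]
def X(q,p,z):
    c,sn=np.cos(q[2]),np.sin(q[2]); return [q[0]+c*p[0]-sn*p[1],q[1]+sn*p[0]+c*p[1],z]
def f(q): return np.concatenate([proj(C,X(q,p,q[3]))-uv for uv,p in pl]+[proj(C,X(q,p,.096))-uv for uv,p in pd])
o=least_squares(f,[.533,-.243,np.radians(-8.5),.01],loss="soft_l1"); q=o.x
if __name__=="__main__":
    print(q[:2],np.degrees(q[2]),q[3]); print(np.round(o.fun.reshape(-1,2),1))
    ey=np.array([-np.sin(q[2]),np.cos(q[2])]); 
    # left silhouette crests at z=.05, x=+.022
    P=[B(178,v) for v in(320,365,410,455,500,543,585)]+[D(182,v) for v in(102,145,187,229,270,310)]
    ys=np.array([(unproj(C,p,.05)[:2]-q[:2])@ey for p in P]); print(np.round(ys*1e3,1)); print(np.diff(ys).mean()*1e3)
E
python3 fit.py
```

```text
[ 0.53566004 -0.25298336] -9.45761969308197 0.005613643012195188
[[-0.2 -0.1]
 [ 0.8  0.2]
 [ 0.3  0. ]
 [ 0.4 -0.3]
 [-2.4 -0.1]
 [ 0.2 -0.7]
 [-0.8  0.5]
 [ 0.6 -0.5]
 [-0.3 -0.9]
 [ 3.6 -0.7]
 [-3.3  0.8]
 [-2.6  1.4]
 [ 0.9  0.5]
 [ 0.5  2.3]]
[-38.  -30.  -21.9 -13.7  -5.4   2.7  10.7   2.5  10.6  18.8  27.   35.1
  43.2]
6.763337884708417
```

Run:
```python
from fit import *
im=cv2.cvtColor(cv2.imread("pics/w1.png"),cv2.COLOR_BGR2GRAY).astype(np.float32)
ys=np.arange(-.04,.0401,.0005)
for x in(-.006,0,.006):
    z=.05+np.sqrt(.022**2-x*x)
    uv=np.array([proj(C,X(q,(x,y),z)) for y in ys],np.float32)
    p=cv2.remap(im,uv[:,:1].copy(),uv[:,1:].copy(),cv2.INTER_LINEAR).ravel()
    mn=[i for i in range(2,len(p)-2) if p[i]==p[i-2:i+3].min()]; mx=[i for i in range(2,len(p)-2) if p[i]==p[i-2:i+3].max()]
    print(x,"min",np.round(ys[mn]*1e3,1),"max",np.round(ys[mx]*1e3,1))
    k=[(abs(np.sum(p[10:-10]*np.exp(2j*np.pi*ys[10:-10]/L))),L) for L in(.007,.0075,.008,.0085,.009,.010,.012)];print([(round(float(a)),b) for a,b in k])
```

```text
-0.006 min [-38.  -30.5 -22.5 -14.5  -6.5   1.5   9.5  17.   25.   33. ] max [-34.5 -26.5 -19.  -10.5  -3.   -2.5   5.    5.5  12.5  13.   21.   28.5
  37.5]
[(295, 0.007), (1635, 0.0075), (1784, 0.008), (874, 0.0085), (187, 0.009), (145, 0.01), (315, 0.012)]
0 min [-37.5 -30.  -22.  -14.   -6.    2.    9.5  17.5  25.5  33.5] max [-34.  -26.  -18.  -10.5  -2.    6.   13.5  21.5  28.5  29.   29.5  36.5]
[(261, 0.007), (1471, 0.0075), (1867, 0.008), (964, 0.0085), (256, 0.009), (141, 0.01), (288, 0.012)]
0.006 min [-37.  -29.5 -21.5 -13.5  -6.    2.   10.   18.5  26.   34. ] max [-33.5 -25.5 -18.  -17.5  -9.5  -1.5   6.   13.5  22.   30.   38.5]
[(232, 0.007), (1312, 0.0075), (1967, 0.008), (1099, 0.0085), (338, 0.009), (206, 0.01), (275, 0.012)]
```

Run:
```python
from h import *
im=cv2.imread("pics/scene0.png")
cv2.imwrite("pics/scz.png",cv2.resize(im[225:320,335:430],None,fx=6.3,fy=6.3,interpolation=cv2.INTER_CUBIC))
C=cam("top")
for c,n in(((244.3,212.7),'a'),((249.3,236.1),'b'),((254.3,260.7),'c')): print(n,unproj(C,c,.066))
go([.56,.19,.2],189)
K,R,t=cam("scene");print("scene cam at",-R.T@t)
```

```text
a [0.6353277  0.21035787 0.066     ]
b [0.56875535 0.19521403 0.066     ]
c [0.49988119 0.18024918 0.066     ]
go [-1.3765  0.0261  0.0148] [-0.0003  0.0003 -0.0947] dist mm 413.0 deg 17.05 t 1.48
scene cam at [1.40242768 0.3730437  1.08078441]
```

View pics/scz.png

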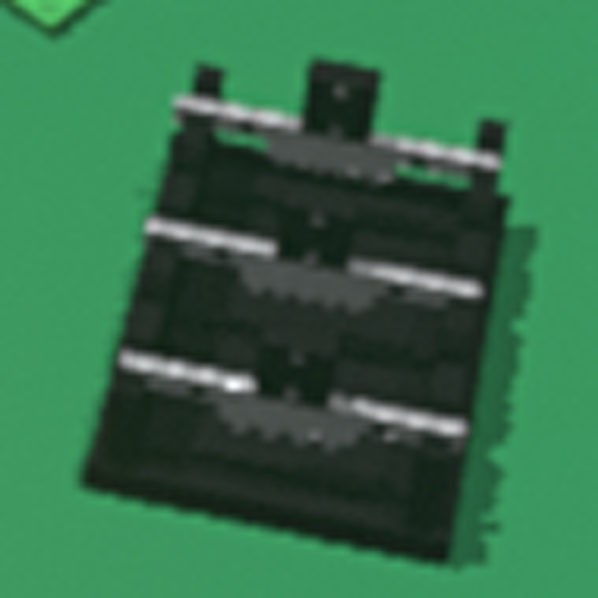

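Run:
```python
from h import *
ims=[r.capture("scene").astype(np.float32) for _ in range(3)]
im=np.mean(ims,0); im=np.clip(im*1.8,0,255).astype(np.uint8)
rows=[]
for (u,v) in((370,240),(366,262),(362,282)):
    rows.append(cv2.resize(im[v:v+20,u:u+40],None,fx=16,fy=9.5,interpolation=cv2.INTER_CUBIC))
cv2.imwrite("pics/teeth.png",np.vstack(rows))
```

```text
(no output)
```

View pics/teeth.png

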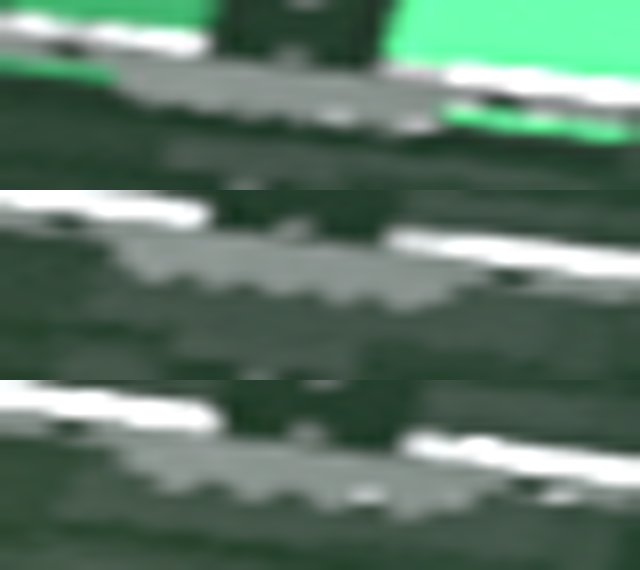

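```bash
python3 -c "
from h import *
go([.50,.18,.2],191)"
python3 -m creep '[[1,-0.9,0,0,0,0,-0.105],[1,-0.9,0,0,0,0,-0.105],[1,-0.9,0,0,0,0,-0.105],[1,-0.9,0,0,0,0,-0.105],[1,-0.9,0,0,0,0,-0.105]]'
python3 -c "
from h import *
go([.50,.18,.2],191)"
```

```text
go [-1.3291  0.2233  0.0143] [-4.000e-04 -1.000e-04 -1.071e-01] dist mm 404.3 deg 19.28 t 1.63
time_s: 2.05
tcp_pos: [0.5389, -0.0181, 0.2047]
ee_rot: [[0.182, -0.983, 0.002], [-0.983, -0.182, -0.0], [0.001, -0.002, -1.0]]
wrist_force: [1.8, -0.7, -0.1]
gripper_width: 0.997
go [-0.6729  0.0076  0.0151] [-0.0005 -0.0002 -0.003 ] dist mm 201.9 deg 0.54 t 2.05
```

```bash
python3 -m creep '[[1,-0.67,0.01,0.015,0,0,-0.003],[1,-0.67,0.01,0.015,0,0,-0.003],[1,-0.67,0.01,0.015,0,0,-0.003],[1,-0.67,0.01,0.015,0,0,-0.003],[1,-0.67,0.01,0.015,0,0,-0.003]]'
python3 -m creep '[[1,0,0,0,0,0,0]]'
python3 - <<'E'
from h import *
s=r.sense();im=r.capture("wrist");cv2.imwrite("pics/w2.png",im);np.save("w2.npy",np.r_[s["tcp_pos"],np.array(s["ee_rot"]).ravel()]);print(s["tcp_pos"])
C=cam("wrist",s)
for d in r.outline_of("wrist","leaf_1")+r.outline_of("wrist","rack"):
    c,sz,a=cv2.minAreaRect(cv2.findNonZero(d["pixels"].astype(np.uint8))); print(d["score"],c,sz,a,unproj(C,c,.062))
E
```

```text
time_s: 2.47
tcp_pos: [0.4995, 0.1801, 0.2003]
ee_rot: [[0.19, -0.982, 0.003], [-0.982, -0.19, 0.0], [0.0, -0.003, -1.0]]
wrist_force: [0.7, 0.4, 0.0]
gripper_width: 0.994
time_s: 2.55
tcp_pos: [0.4996, 0.1835, 0.2004]
ee_rot: [[0.193, -0.981, 0.004], [-0.981, -0.193, 0.001], [-0.0, -0.004, -1.0]]
wrist_force: [-0.1, -0.8, 0.2]
gripper_width: 1.003
[0.49958143 0.18351393 0.20040118]
0.87 (227.5, 221.0) (180.0, 33.0) 90.0 [0.57016743 0.18648192 0.062     ]
0.81 (329.57135009765625, 221.50254821777344) (18.88081932067871, 179.20716857910156) 2.0454084873199463 [0.49741203 0.17259391 0.062     ]
0.69 (129.6088409423828, 224.42010498046875) (182.1669921875, 55.27299118041992) 84.68545532226562 [0.63981313 0.20273547 0.062     ]
0.65 (226.7835693359375, 218.7396240234375) (263.2239074707031, 189.57542419433594) 1.2730300426483154 [0.57089486 0.18491718 0.062     ]
```

View pics/w2.png

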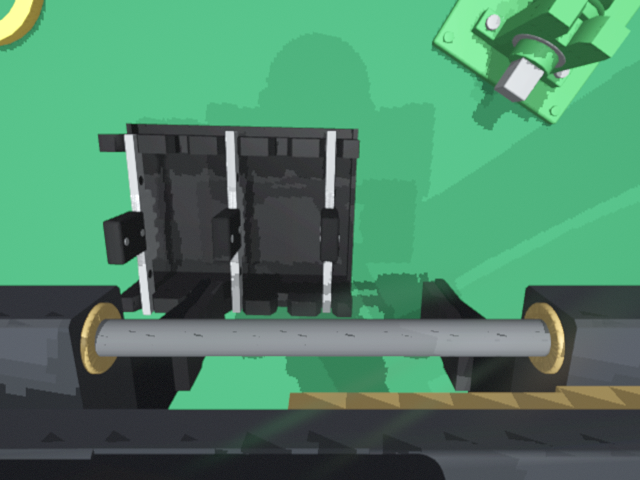

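Run:
```python
from h import *
im=cv2.imread("pics/w2.png")
cv2.imwrite("pics/w2z.png",cv2.resize(im[120:320,290:370],None,fx=6,fy=3,interpolation=cv2.INTER_CUBIC))
```

```text
(no output)
```

View pics/w2z.png

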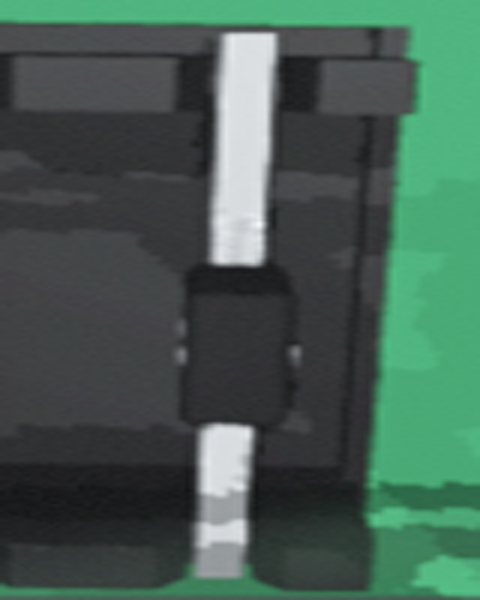

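Run:
```python
from h import *
a=np.load("w2.npy"); C=cam("wrist",{"tcp_pos":a[:3],"ee_rot":a[3:].reshape(3,3)})
A=unproj(C,(331.3,131),.062);B=unproj(C,(326.7,312.7),.062)
d=B-A;print(A,B,np.linalg.norm(d),"mid",(A+B)/2,"yaw",np.degrees(np.arctan2(-d[0],d[1])))
G=unproj(C,(329.7,239.7),.098);print("grip",G, unproj(C,(329.7,217.7),.098)-unproj(C,(329.7,261.7),.098))
```

```text
[0.50869679 0.11032395 0.062     ] [0.48540489 0.24379471 0.062     ] 0.13548785090025722 mid [0.49705084 0.17705933 0.062     ] yaw 9.89896807754317
grip [0.49709006 0.17651016 0.098     ] [ 0.00574733 -0.02865202  0.        ]
```

```bash
python3 -c "
from h import *
go([.4970,.1768,.12],189.9)"
```

```text
go [0.0061 0.0112 0.2676] [-0.0007 -0.0002  0.0055] dist mm 80.4 deg 0.99 t 2.7
```

```bash
python3 -m creep '[[0.45,0.006,0.011,0.1,0,0,0.0055],[0.45,0.006,0.011,0.2,0,0,0.0055],[0.45,0.006,0.011,0.268,-0.0007,0,0.0055],[0.45,0.006,0.011,0.268,-0.0007,0,0.0055],[0.45,0.006,0.011,0.268,-0.0007,0,0.0055]]'
python3 -c "
from h import *
go([.4970,.1768,.084],189.9)"
```

```text
time_s: 3.12
tcp_pos: [0.4974, 0.1749, 0.1195]
ee_rot: [[0.169, -0.986, -0.001], [-0.986, -0.169, -0.002], [0.002, 0.002, -1.0]]
wrist_force: [-0.0, -0.4, 0.5]
gripper_width: 0.709
go [-6.600e-03  1.000e-04  1.182e-01] [ 0.0005 -0.0007 -0.0008] dist mm 35.5 deg 0.21 t 3.12
```

```bash
python3 -m creep '[[0.45,-0.003,0,0.04,0,0,0],[0.45,-0.006,0,0.08,0.0005,-0.0007,0],[0.45,-0.006,0,0.118,0.0005,-0.0007,0],[0.45,-0.006,0,0.118,0.0005,-0.0007,0],[0.45,-0.006,0,0.118,0.0005,-0.0007,0]]'
python3 -c "
from h import *
go([.4970,.1768,.084],189.9)"
```

```text
time_s: 3.53
tcp_pos: [0.4981, 0.1764, 0.0854]
ee_rot: [[0.169, -0.986, 0.002], [-0.986, -0.169, 0.001], [-0.001, -0.002, -1.0]]
wrist_force: [0.4, 0.6, 0.4]
gripper_width: 0.456
go [-0.0019  0.0035  0.0048] [-0.0006  0.0002 -0.001 ] dist mm 1.9 deg 0.22 t 3.53
```

```bash
python3 -m creep '[[0,-0.002,0.0035,0.005,-0.0006,0,-0.001],[0,-0.002,0.0035,0.005,-0.0006,0,-0.001],[0,-0.002,0.0035,0.005,-0.0006,0,-0.001],[0,-0.002,0.0035,0.005,-0.0006,0,-0.001],[0,-0.002,0.0035,0.005,-0.0006,0,-0.001]]'
python3 -m creep '[[0,0,0,0,0,0,0],[0,0,0,0,0,0,0],[0,0,0,0,0,0,0]]'
python3 -c "
from h import *
s=r.sense();print(s['wrist_force'],s['gripper_width'])
cv2.imwrite('pics/w3.png',r.capture('wrist'))"
```

```text
time_s: 3.95
tcp_pos: [0.4972, 0.177, 0.0844]
ee_rot: [[0.172, -0.985, 0.001], [-0.985, -0.172, 0.001], [-0.001, -0.001, -1.0]]
wrist_force: [-0.2, 0.6, -0.6]
gripper_width: 0.156
time_s: 4.2
tcp_pos: [0.497, 0.177, 0.0843]
ee_rot: [[0.172, -0.985, 0.0], [-0.985, -0.172, 0.001], [-0.001, -0.0, -1.0]]
wrist_force: [-0.8, 0.6, 0.4]
gripper_width: 0.136
[-0.81597004  0.6228514   0.36791322] 0.13561466885442797
```

View pics/w3.png

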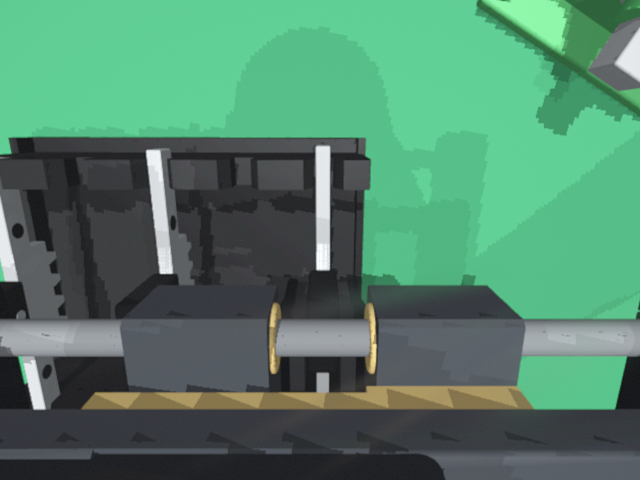

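```bash
python3 -m creep '[[0,0,0,-0.08,0,0,0],[0,0,0,-0.18,0,0,0],[0,0,0,-0.28,0,0,0],[0,0,0,-0.36,0,0,0],[0,0,0,-0.36,0,0,0]]'
python3 -c "
from h import *
cv2.imwrite('pics/s4.png',r.capture('scene'))
im=cv2.imread('pics/s4.png')[160:330,320:450];cv2.imwrite('pics/s4z.png',cv2.resize(im,None,fx=4,fy=3.5,interpolation=cv2.INTER_CUBIC))
go([.5357-.000,-.255,.185],180-9.46)"
```

```text
time_s: 4.67
tcp_pos: [0.4998, 0.1783, 0.1978]
ee_rot: [[0.173, -0.985, 0.01], [-0.985, -0.173, 0.006], [-0.004, -0.011, -1.0]]
wrist_force: [1.7, 0.1, -0.7]
gripper_width: 0.134
go [1.4426 0.1259 0.0276] [-0.0018  0.0014  0.1077] dist mm 434.5 deg 19.39 t 4.72
```

View pics/s4z.png

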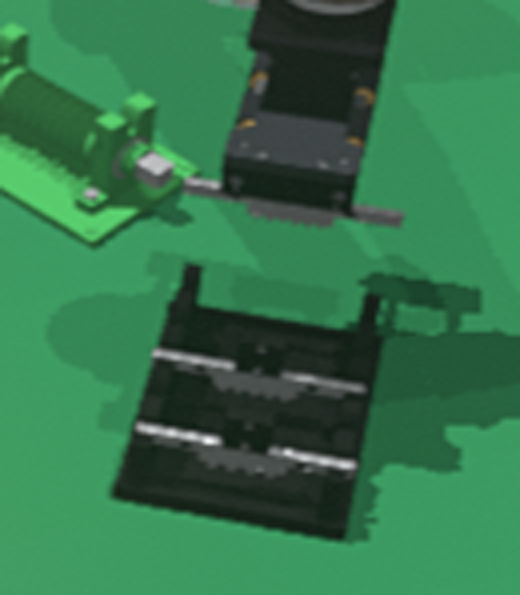

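```bash
python3 -m creep '[[0,0.9,0.079,0.018,-0.001,0.001,0.067],[0,0.9,0.079,0.018,-0.001,0.001,0.067],[0,0.9,0.079,0.018,-0.001,0.001,0.067],[0,0.9,0.079,0.018,-0.001,0.001,0.067],[0,0.9,0.079,0.018,-0.001,0.001,0.067]]'
python3 -c "
from h import *
go([.5354,-.255,.185],180-9.46)"
```

```text
time_s: 5.13
tcp_pos: [0.5146, -0.0323, 0.1878]
ee_rot: [[-0.037, -0.999, -0.0], [-0.999, 0.037, 0.001], [-0.001, 0.001, -1.0]]
wrist_force: [1.2, -0.4, -0.9]
gripper_width: 0.134
go [ 0.7392 -0.0966  0.0086] [0.0002 0.0002 0.0409] dist mm 223.7 deg 7.36 t 5.13
```

```bash
python3 -m creep '[[0,0.739,-0.097,0.009,0,0,0.041],[0,0.739,-0.097,0.009,0,0,0.041],[0,0.739,-0.097,0.009,0,0,0.041],[0,0.739,-0.097,0.009,0,0,0.041],[0,0.739,-0.097,0.009,0,0,0.041]]'
python3 -m creep '[[0,0.06,0,0,0,0,0],[0,0.06,0,0,0,0,0]]'
python3 -c "
from h import *
go([.5354,-.255,.17],180-9.46)
s=r.sense();cv2.imwrite('pics/w5.png',r.capture('wrist'));np.save('w5.npy',np.r_[s['tcp_pos'],np.array(s['ee_rot']).ravel()])"
```

```text
time_s: 5.55
tcp_pos: [0.5328, -0.2398, 0.1832]
ee_rot: [[-0.165, -0.986, -0.004], [-0.986, 0.165, 0.002], [-0.001, 0.004, -1.0]]
wrist_force: [2.0, 0.6, -1.6]
gripper_width: 0.137
time_s: 5.72
tcp_pos: [0.5279, -0.2611, 0.1801]
ee_rot: [[-0.171, -0.985, -0.009], [-0.985, 0.171, 0.003], [-0.002, 0.009, -1.0]]
wrist_force: [-0.4, 0.7, -1.3]
gripper_width: 0.135
go [-0.0242 -0.0214  0.0336] [ 0.003   0.0005 -0.0021] dist mm 14.0 deg 0.66 t 5.72
```

View pics/w5.png

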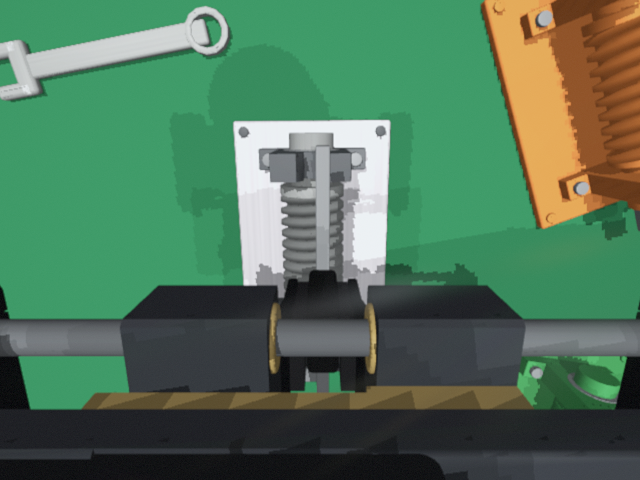

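```bash
python3 -m creep '[[0,-0.024,-0.0215,0.034,0.003,0.0005,-0.002],[0,-0.024,-0.0215,0.034,0.003,0.0005,-0.002],[0,-0.024,-0.0215,0.034,0.003,0.0005,-0.002],[0,-0.024,-0.0215,0.034,0.003,0.0005,-0.002]]'
python3 -c "
from h import *
go([.5354,-.255,.150],180-9.46)
s=r.sense();im=r.capture('wrist');np.save('w6.npy',np.r_[s['tcp_pos'],np.array(s['ee_rot']).ravel()])
cv2.imwrite('pics/w6.png',im);cv2.imwrite('pics/w6z.png',cv2.resize(im[100:290,240:400],None,fx=5,fy=3.1,interpolation=cv2.INTER_CUBIC))"
```

```text
time_s: 6.1
tcp_pos: [0.5355, -0.2525, 0.17]
ee_rot: [[-0.162, -0.987, -0.0], [-0.987, 0.162, 0.001], [-0.001, 0.001, -1.0]]
wrist_force: [1.1, 0.7, -1.4]
gripper_width: 0.135
go [ 0.0084 -0.001   0.0667] [0.0002 0.0002 0.0008] dist mm 20.2 deg 0.15 t 6.1
```

View pics/w6z.png

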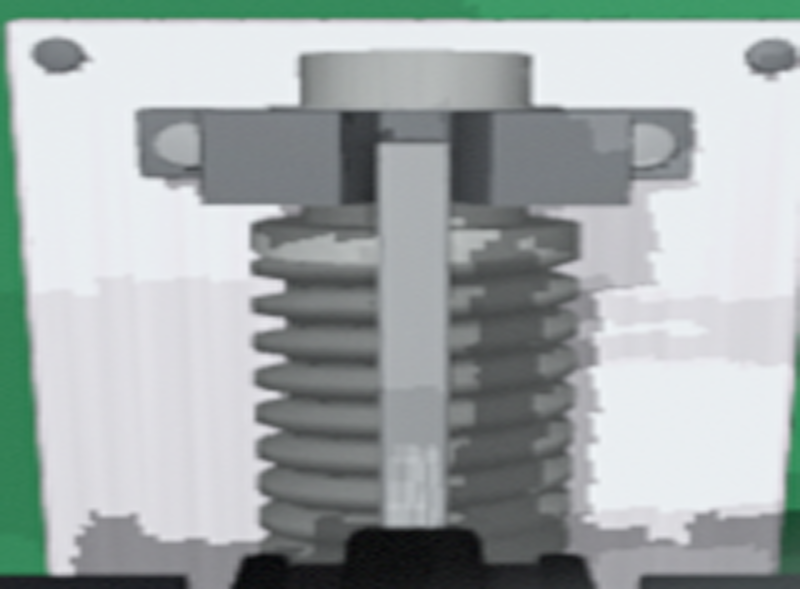

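```bash
python3 -m creep '[[0,0.008,0.001,0.04,0,0,0.0008],[0,0.008,0.001,0.07,0,0,0.0008],[0,0.008,0.001,0.095,0,0,0.0008],[0,0.008,0.001,0.11,0,0,0.0008],[0,0.008,0.001,0.12,0,0,0.0008]]'
python3 -m creep '[[0,0,0,0.003,0,0,0],[0,0,0,0.006,0,0,0],[0,0,0,0.009,0,0,0]]'
python3 -c "
from h import *
go([.5354+.0005,-.255,.128],180-9.46);print(r.sense()['wrist_force'])"
```

```text
time_s: 6.57
tcp_pos: [0.5347, -0.2547, 0.1336]
ee_rot: [[-0.164, -0.986, -0.001], [-0.986, 0.164, 0.001], [-0.001, 0.001, -1.0]]
wrist_force: [1.1, 0.6, -1.7]
gripper_width: 0.135
time_s: 6.82
tcp_pos: [0.535, -0.2548, 0.1311]
ee_rot: [[-0.164, -0.986, -0.0], [-0.986, 0.164, 0.0], [-0.0, 0.0, -1.0]]
wrist_force: [-1.4, 0.4, -1.5]
gripper_width: 0.134
go [ 0.0001 -0.0032  0.0104] [0.0001 0.0001 0.    ] dist mm 3.3 deg 0.03 t 6.82
[-1.36267838  0.39767422 -1.45257301]
```

```bash
python3 -m creep '[[0,0,0,0.0035,0,0,0],[0,0,0,0.007,0,0,0],[0,0,0,0.0105,0,0,0],[0,0,0,0.014,0,0,0],[0,0,0,0.0175,0,0,0]]'
python3 -m creep '[[0,0,0,0.003,0,0,0],[0,0,0,0.006,0,0,0],[0,0,0,0.009,0,0,0],[0,0,0,0.012,0,0,0],[0,0,0,0.015,0,0,0]]'
python3 -c "
from h import *
cv2.imwrite('pics/w7.png',cv2.resize(r.capture('wrist')[100:290,240:400],None,fx=5,fy=3.1))"
```

```text
time_s: 7.23
tcp_pos: [0.535, -0.2548, 0.1259]
ee_rot: [[-0.164, -0.986, -0.0], [-0.986, 0.164, 0.0], [-0.0, 0.0, -1.0]]
wrist_force: [-0.1, 0.3, -0.7]
gripper_width: 0.135
time_s: 7.65
tcp_pos: [0.535, -0.2548, 0.1213]
ee_rot: [[-0.164, -0.986, -0.0], [-0.986, 0.164, 0.0], [-0.0, 0.0, -1.0]]
wrist_force: [0.3, 0.2, -1.3]
gripper_width: 0.135
```

View pics/w7.png

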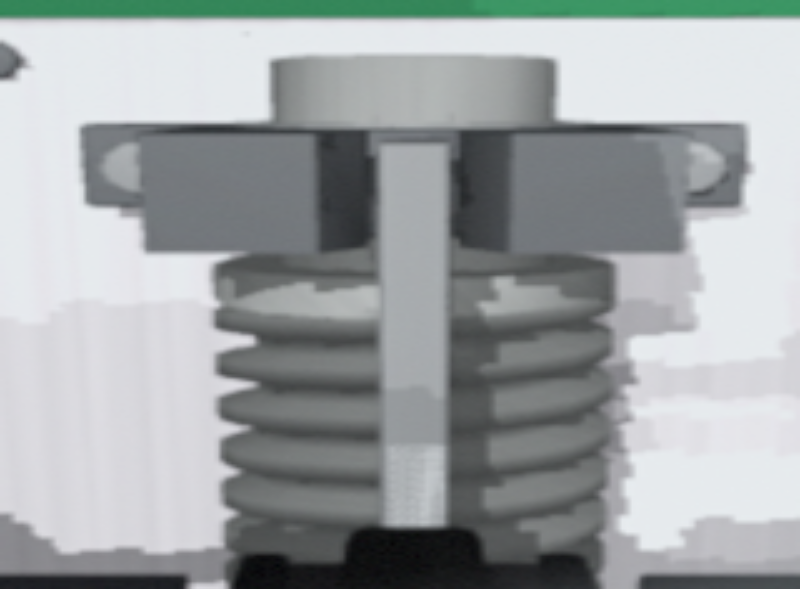

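```bash
python3 -m creep '[[0,0,0,0.0017,0,0,0],[0,0,0,0.0034,0,0,0],[0,0,0,0.0051,0,0,0],[0,0,0,0.0068,0,0,0]]'
```

```text
time_s: 8.03
tcp_pos: [0.5352, -0.2547, 0.1195]
ee_rot: [[-0.164, -0.986, 0.0], [-0.986, 0.164, 0.0], [-0.001, -0.0, -1.0]]
wrist_force: [-0.4, 1.7, 0.8]
gripper_width: 0.134
```

```bash
python3 -m creep '[[0,0,0,0.0015,0,0,0],[0,0,0,0.003,0,0,0]]'
```

```text
time_s: 8.2
tcp_pos: [0.5354, -0.2544, 0.1187]
ee_rot: [[-0.164, -0.986, 0.001], [-0.986, 0.164, 0.001], [-0.001, -0.001, -1.0]]
wrist_force: [-0.3, 2.0, 0.3]
gripper_width: 0.136
```

```bash
python3 -m creep '[[0,0,0,0.0015,0,0,0],[0,0,0,0.003,0,0,0],[0,0,0,0.0045,0,0,0]]'
```

```text
time_s: 8.45
tcp_pos: [0.5356, -0.2542, 0.1174]
ee_rot: [[-0.164, -0.986, 0.002], [-0.986, 0.164, 0.001], [-0.001, -0.001, -1.0]]
wrist_force: [0.4, 3.4, 2.1]
gripper_width: 0.134
```

```bash
python3 -m creep '[[0,-0.002,0,0.0005,0,0,0],[0,-0.002,0,0.002,0,0,0],[0,-0.002,0,0.0035,0,0,0]]'
```

```text
time_s: 8.7
tcp_pos: [0.5356, -0.2538, 0.1164]
ee_rot: [[-0.164, -0.986, 0.001], [-0.986, 0.164, 0.001], [-0.001, -0.001, -1.0]]
wrist_force: [-0.4, 1.5, 1.4]
gripper_width: 0.135
```

```bash
python3 -m creep '[[0,-0.001,0,0.0015,0,0,0],[0,-0.001,0,0.003,0,0,0]]'
```

```text
time_s: 8.87
tcp_pos: [0.5356, -0.2538, 0.1164]
ee_rot: [[-0.164, -0.987, 0.001], [-0.987, 0.164, 0.0], [-0.0, -0.001, -1.0]]
wrist_force: [-2.2, 2.6, 8.1]
gripper_width: 0.138
```

```bash
python3 -m creep '[[0,0,0,-0.0005,0,0,0],[0.3,0,0,-0.0005,0,0,0],[0.3,0,0,-0.0005,0,0,0],[0.3,0,0,-0.0005,0,0,0],[0.3,0,0,-0.0005,0,0,0]]'
python3 -m creep '[[0.4,0,0,-0.02,0,0,0],[0.4,0,0,-0.06,0,0,0],[0.4,0,0,-0.12,0,0,0],[0.4,0,0,-0.2,0,0,0],[0.4,0,0,-0.28,0,0,0]]'
python3 -m creep '[[0.6,0,0,-0.06,0,0,0],[0.6,0,0,-0.06,0,0,0]]'
python3 - <<'E'
from h import *
s=r.sense();print(s['tcp_pos'],s['wrist_force'],s['gripper_width'])
im=r.capture('wrist');cv2.imwrite('pics/w8.png',im);np.save('w8.npy',np.r_[s['tcp_pos'],np.array(s['ee_rot']).ravel()])
im=r.capture('scene');cv2.imwrite('pics/s8.png',im);cv2.imwrite('pics/s8z.png',cv2.resize(im[175:255,195:285],None,fx=7,fy=7,interpolation=cv2.INTER_CUBIC))
E
```

```text
time_s: 9.28
tcp_pos: [0.5357, -0.2539, 0.1164]
ee_rot: [[-0.164, -0.986, 0.001], [-0.986, 0.164, -0.0], [-0.0, -0.001, -1.0]]
wrist_force: [0.5, -0.0, 0.4]
gripper_width: 0.286
time_s: 9.7
tcp_pos: [0.5353, -0.2539, 0.2013]
ee_rot: [[-0.164, -0.987, -0.0], [-0.987, 0.164, -0.0], [0.0, 0.0, -1.0]]
wrist_force: [-0.0, -0.8, -0.4]
gripper_width: 0.397
time_s: 9.87
tcp_pos: [0.5376, -0.2549, 0.2249]
ee_rot: [[-0.163, -0.987, 0.009], [-0.987, 0.163, -0.004], [0.002, -0.01, -1.0]]
wrist_force: [0.4, 0.2, 0.9]
gripper_width: 0.479
[ 0.53762795 -0.25485276  0.22486133] [0.44260461 0.16428138 0.86673517] 0.479430099273774
```

View pics/w8.png

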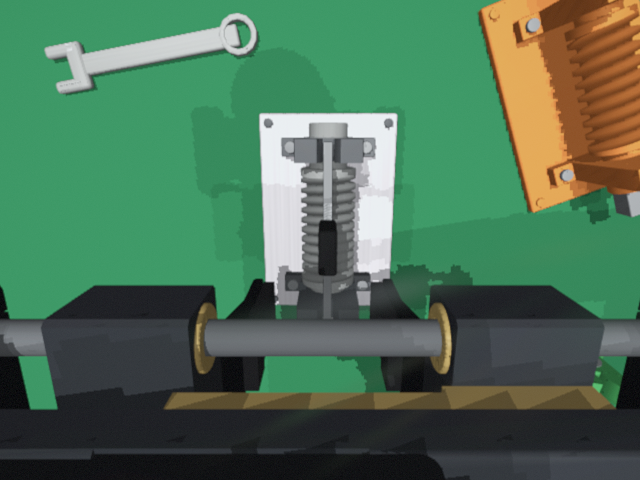

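View pics/s8z.png

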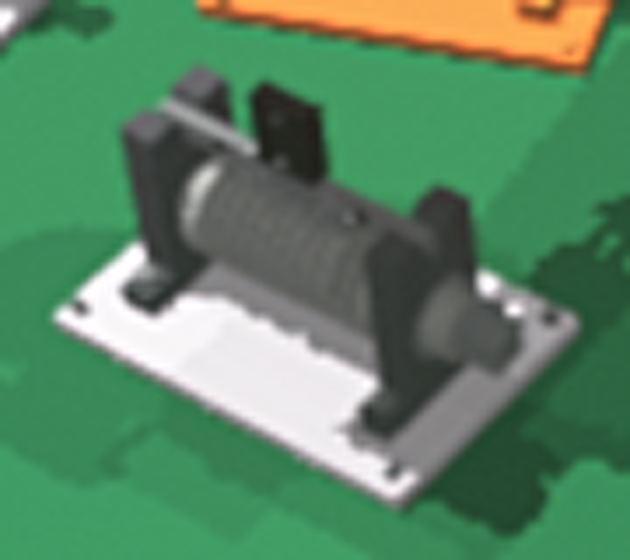

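View pics/s8.png

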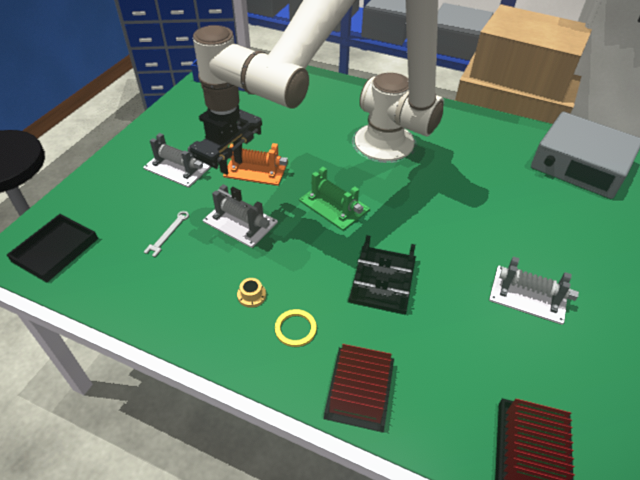

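```bash
python3 -m creep '[[0.6,0,0,0,0,0,0],[0.6,0,0,0,0,0,0],[0.6,0,0,0,0,0,0]]'
python3 - <<'E'
from h import *
im=r.capture('wrist');cv2.imwrite('pics/w9.png',cv2.resize(im[100:320,240:420],None,fx=4,fy=2.7,interpolation=cv2.INTER_CUBIC))
E
```

```text
time_s: 10.22
tcp_pos: [0.535, -0.2537, 0.2192]
ee_rot: [[-0.164, -0.986, 0.0], [-0.986, 0.164, 0.0], [-0.0, -0.0, -1.0]]
wrist_force: [-0.4, -0.2, 0.4]
gripper_width: 0.594
```

View pics/w9.png

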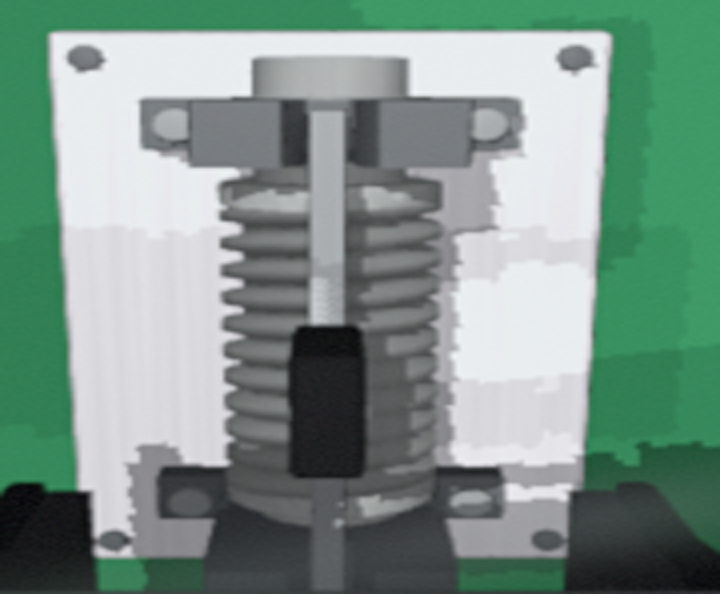

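The leaf stands upright in both slots and the gripper is clear of it, with no force on the wrist, so I'm handing in the job.

```bash
python3 -c "
from station import r
print(r.finish_job())"
```

```text
the job is handed in; nothing more can be done
None
```

The matching leaf is standing fully home in the fixture in front of the robot, released, and the other two leaves were never moved from the rack. The job was handed in at about 10.3 s.

- **Choosing the leaf:** The wrist picture gave a thread pitch of 8 mm on the screw. In the scene picture the other two leaves showed 4 teeth (12 mm pitch) and 5 teeth (10 mm pitch). I took the third, in the rack slot nearest the robot, as the 8 mm one by elimination, because its six teeth were too small to count clearly. It was the only leaf I tried, since it seated.
- **Seating it:** I lowered it slowly into the guide slots. It went past the height where it would have stood on the crests. One shift of about 0.6 mm along the screw eased the side force, and it stopped at an origin height of about 72.1 mm (72 mm is fully home). A light extra push did not move it further. The highest force I read was about 9 N.
- **Last checks:** After I let go and backed off, the wrist force was about 0 N. The leaf stands upright in both slots with no visible gap. The last scene picture shows the other two leaves in the rack and the other items apparently undisturbed, judged by eye only. I did not measure the leaf's height again after letting go. No check disagreed.

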